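# Tested sensors to the transport rack, in order

## Task

The four sensors on the test rack have passed their insulation test. Move them to the black transport rack, one to a pocket and standing upright on the pocket floor, in the same left-to-right order in which they stand now, so that they still match the lines of the test sheet. Set them down rather than drop them, do not tip them over, and leave the spray bottle where it stands.

Things in the scene. Friction and masses are not known exactly. Their poses are not given: they have to be found in the camera images.
- sensor_clamp: Steel sensor with a wide round foot (38 mm across, 4 mm thick), narrow neck, then a round body 30 mm across from 19 to 66 mm above the underside; 80 mm tall; 0.2 kg. Loose, upright, z up; origin: centre of its underside. Starts in its adaptor, underside 22 mm above the bench. On top a connector 15 mm across, 14 mm tall (within the height).
- sensor_hex: Steel sensor with a hexagonal foot (32 mm across flats, 14 mm tall), then a round body 25 mm across from 14 to 64 mm above the underside, black at its top; 78 mm tall; 0.16 kg. Loose, upright, z up; origin: centre of its underside. Starts in its adaptor, underside 22 mm above the bench. On top a connector 15 mm across, 14 mm tall (within the height).
- sensor_square: Square aluminium sensor, 34 x 34 mm up to 66 mm, grey cap with four screws; its sides lie along its x and y axes, turned at most 0.05 rad from the adaptor's; 80 mm tall; 0.15 kg. Loose, upright, z up; origin: centre of its underside. Starts in its adaptor, underside 22 mm above the bench. On top a connector 15 mm across, 14 mm tall (within the height).
- sensor_long: Long slim steel sensor, the tallest: round foot 32 mm across, 10 mm thick, then a round body 22 mm across from 10 to 86 mm above the underside, dark rings low down; 100 mm tall; 0.18 kg. Loose, upright, z up; origin: centre of its underside. Starts in its adaptor, underside 22 mm above the bench. On top a connector 15 mm across, 14 mm tall (within the height).
- adaptor_clamp: Fixed test adaptor in which the wide-footed sensor starts: black 60 x 60 x 8 mm plate, round aluminium collar 8 mm high, 42 mm inside. Origin: centre of the plate's underside, 14 mm above the bench; the sensor stands on the plate. y runs along the test rack's row, to the left as seen from the robot; x away from the robot (both within 0.25 rad).
- adaptor_hex: Fixed test adaptor in which the hex-footed sensor starts: round collar 8 mm high, 42 mm inside. Origin, axes and plate as adaptor_clamp's. The four adaptors fill the test rack's four places, 68 mm apart in a straight row, in any order.
- adaptor_square: Fixed test adaptor in which the square sensor starts: square collar 8 mm high, 38 mm inside. Origin, axes and plate as adaptor_clamp's. The test rack under the adaptors is an aluminium base 84 x 300 mm, 18 mm high at its edge strips, fixed to the bench.
- adaptor_long: Fixed test adaptor in which the long sensor starts: round collar 8 mm high, 36 mm inside. Origin, axes and plate as adaptor_clamp's. At the left end of the test rack's base is a grey terminal block 34 mm long, 46 mm high with its two posts.
- transport_rack: Fixed black block 80 x 284 x 34 mm, low wire handles at its ends (26 mm out and high); nearer or farther than test rack. Four open square pockets 56 x 56 mm, grey floor 8 mm above the bench, walls 12 mm. Origin: centre of underside; y along the row, to the left as seen from the robot, x away from it (within 0.25 rad). Pocket centres: x = 0, y = +102 (leftmost), +34, -34, -102 mm.
- spray_bottle: Bystander: loose aluminium spray bottle, 48 mm across, with white trigger head, 148 mm tall, standing to the right of the racks; origin at the centre of its underside. Not to be knocked or shifted.
Things that resemble listed ones, but are neither listed nor needed, are in the scene too. What is shaped like the sensor_square but turquoise is not meant.

How it is judged:
At the end, for the whole second after the job is handed in: Each of the four sensors stands on the floor of its own pocket of the transport rack (underside within 4 mm of the floor height, at most 0.1 rad from upright), at rest; from left to right they are in the same order as on the test rack (as their adaptors, which stay there) (z of sensor_clamp in the frame of transport_rack between 0.004 and 0.012 m and x of sensor_clamp in the frame of transport_rack between -0.028 and 0.028 m and y of sensor_clamp in the frame of transport_rack between -0.132 and 0.132 m and angle between each of sensor_clamp, sensor_hex, sensor_square, sensor_long's own z axis and vertical below 0.1 rad and linear speed of each of sensor_clamp, sensor_hex, sensor_square, sensor_long below 0.02 m/s and angular speed of each of sensor_clamp, sensor_hex, sensor_square, sensor_long below 0.2 rad/s and z of sensor_hex in the frame of transport_rack between 0.004 and 0.012 m and x of sensor_hex in the frame of transport_rack between -0.028 and 0.028 m and y of sensor_hex in the frame of transport_rack between -0.132 and 0.132 m and z of sensor_square in the frame of transport_rack between 0.004 and 0.012 m and x of sensor_square in the frame of transport_rack between -0.028 and 0.028 m and y of sensor_square in the frame of transport_rack between -0.132 and 0.132 m and z of sensor_long in the frame of transport_rack between 0.004 and 0.012 m and x of sensor_long in the frame of transport_rack between -0.028 and 0.028 m and y of sensor_long in the frame of transport_rack between -0.132 and 0.132 m and ((y of adaptor_clamp in the frame of adaptor_hex above 0.03 m and ((y of sensor_clamp in the frame of transport_rack above -0.068 m and y of sensor_hex in the frame of transport_rack below -0.068 m) or (y of sensor_clamp in the frame of transport_rack above 0 m and y of sensor_hex in the frame of transport_rack below 0 m) or (y of sensor_clamp in the frame of transport_rack above 0.068 m and y of sensor_hex in the frame of transport_rack below 0.068 m))) or (y of adaptor_clamp in the frame of adaptor_hex below -0.03 m and ((y of sensor_hex in the frame of transport_rack above -0.068 m and y of sensor_clamp in the frame of transport_rack below -0.068 m) or (y of sensor_hex in the frame of transport_rack above 0 m and y of sensor_clamp in the frame of transport_rack below 0 m) or (y of sensor_hex in the frame of transport_rack above 0.068 m and y of sensor_clamp in the frame of transport_rack below 0.068 m)))) and ((y of adaptor_clamp in the frame of adaptor_square above 0.03 m and ((y of sensor_clamp in the frame of transport_rack above -0.068 m and y of sensor_square in the frame of transport_rack below -0.068 m) or (y of sensor_clamp in the frame of transport_rack above 0 m and y of sensor_square in the frame of transport_rack below 0 m) or (y of sensor_clamp in the frame of transport_rack above 0.068 m and y of sensor_square in the frame of transport_rack below 0.068 m))) or (y of adaptor_clamp in the frame of adaptor_square below -0.03 m and ((y of sensor_square in the frame of transport_rack above -0.068 m and y of sensor_clamp in the frame of transport_rack below -0.068 m) or (y of sensor_square in the frame of transport_rack above 0 m and y of sensor_clamp in the frame of transport_rack below 0 m) or (y of sensor_square in the frame of transport_rack above 0.068 m and y of sensor_clamp in the frame of transport_rack below 0.068 m)))) and ((y of adaptor_clamp in the frame of adaptor_long above 0.03 m and ((y of sensor_clamp in the frame of transport_rack above -0.068 m and y of sensor_long in the frame of transport_rack below -0.068 m) or (y of sensor_clamp in the frame of transport_rack above 0 m and y of sensor_long in the frame of transport_rack below 0 m) or (y of sensor_clamp in the frame of transport_rack above 0.068 m and y of sensor_long in the frame of transport_rack below 0.068 m))) or (y of adaptor_clamp in the frame of adaptor_long below -0.03 m and ((y of sensor_long in the frame of transport_rack above -0.068 m and y of sensor_clamp in the frame of transport_rack below -0.068 m) or (y of sensor_long in the frame of transport_rack above 0 m and y of sensor_clamp in the frame of transport_rack below 0 m) or (y of sensor_long in the frame of transport_rack above 0.068 m and y of sensor_clamp in the frame of transport_rack below 0.068 m)))) and ((y of adaptor_hex in the frame of adaptor_square above 0.03 m and ((y of sensor_hex in the frame of transport_rack above -0.068 m and y of sensor_square in the frame of transport_rack below -0.068 m) or (y of sensor_hex in the frame of transport_rack above 0 m and y of sensor_square in the frame of transport_rack below 0 m) or (y of sensor_hex in the frame of transport_rack above 0.068 m and y of sensor_square in the frame of transport_rack below 0.068 m))) or (y of adaptor_hex in the frame of adaptor_square below -0.03 m and ((y of sensor_square in the frame of transport_rack above -0.068 m and y of sensor_hex in the frame of transport_rack below -0.068 m) or (y of sensor_square in the frame of transport_rack above 0 m and y of sensor_hex in the frame of transport_rack below 0 m) or (y of sensor_square in the frame of transport_rack above 0.068 m and y of sensor_hex in the frame of transport_rack below 0.068 m)))) and ((y of adaptor_hex in the frame of adaptor_long above 0.03 m and ((y of sensor_hex in the frame of transport_rack above -0.068 m and y of sensor_long in the frame of transport_rack below -0.068 m) or (y of sensor_hex in the frame of transport_rack above 0 m and y of sensor_long in the frame of transport_rack below 0 m) or (y of sensor_hex in the frame of transport_rack above 0.068 m and y of sensor_long in the frame of transport_rack below 0.068 m))) or (y of adaptor_hex in the frame of adaptor_long below -0.03 m and ((y of sensor_long in the frame of transport_rack above -0.068 m and y of sensor_hex in the frame of transport_rack below -0.068 m) or (y of sensor_long in the frame of transport_rack above 0 m and y of sensor_hex in the frame of transport_rack below 0 m) or (y of sensor_long in the frame of transport_rack above 0.068 m and y of sensor_hex in the frame of transport_rack below 0.068 m)))) and ((y of adaptor_square in the frame of adaptor_long above 0.03 m and ((y of sensor_square in the frame of transport_rack above -0.068 m and y of sensor_long in the frame of transport_rack below -0.068 m) or (y of sensor_square in the frame of transport_rack above 0 m and y of sensor_long in the frame of transport_rack below 0 m) or (y of sensor_square in the frame of transport_rack above 0.068 m and y of sensor_long in the frame of transport_rack below 0.068 m))) or (y of adaptor_square in the frame of adaptor_long below -0.03 m and ((y of sensor_long in the frame of transport_rack above -0.068 m and y of sensor_square in the frame of transport_rack below -0.068 m) or (y of sensor_long in the frame of transport_rack above 0 m and y of sensor_square in the frame of transport_rack below 0 m) or (y of sensor_long in the frame of transport_rack above 0.068 m and y of sensor_square in the frame of transport_rack below 0.068 m))))); the robot touches nothing.
It fails at once if a sensor is dropped: it moves faster than 0.7 m/s while the fingers do not touch it (a fall of about 25 mm) ((linear speed of sensor_clamp above 0.7 m/s and contact force between the fingers and sensor_clamp below 0.05 N) or (linear speed of sensor_hex above 0.7 m/s and contact force between the fingers and sensor_hex below 0.05 N) or (linear speed of sensor_square above 0.7 m/s and contact force between the fingers and sensor_square below 0.05 N) or (linear speed of sensor_long above 0.7 m/s and contact force between the fingers and sensor_long below 0.05 N)).
It fails at once if a sensor is tipped over (more than 0.8 rad from upright) (angle between any of sensor_clamp, sensor_hex, sensor_square, sensor_long's own z axis and vertical above 0.8 rad).
It fails at once if the spray bottle is moved by more than 30 mm (distance of spray_bottle from where it was at the start of the episode above 0.03 m).
It also fails if it takes over 112 s, if anything falls off the work surface, if the arm or the gripper's body presses on something with over 40 N, if the wrist force passes 120 N, or if a joint passes its speed limit or range.

## Robot

A 7-joint arm with a two-finger parallel gripper is mounted at the origin on the work surface. World frame = base frame: x ahead of the robot, y to its left, z up, the work surface at z = 0. Lengths are in m, angles in rad, forces in N, time in s.
With the tool pointing down it reaches from about 0.4 to 0.875 m from the base axis. Payload 6.5 kg.
Tool frame: the origin (TCP) lies at the very end of the fingers, on their centre line; the grasp point (between the pads) lies 19 mm behind it; z points along the fingers, y is the line along which they close (so a half turn about z gives the same grasp; the last joint's range is limited). The gripper opens to 88 mm and grips with 3 to 60 N. Pads are 18 mm wide; open, the fingers measure 123 mm over their backs; the gripper's body (75 mm by 187 mm) begins 45 mm behind the grasp point.
Start: joints at [-1.402, 0.536, -0.004, 1.538, 0.003, 1.067, -0.071], TCP at [0.151, 0.632, 0.239] pointing down, gripper open.
Joint ranges: [-2.7, 2.7], [-0.37, 2.16], [-1.27, 1.26], [0.24, 2.4], [-1.31, 4.45], [0.19, 1.91], [-2.76, 2.76]. Speed limits (rad/s): [2.39, 2.39, 3.14, 3.14, 3.14, 3.14, 3.14].

## Interface

Orientations are given as [roll, pitch, yaw] about the fixed x, y, z axes, in that order (R = Rz(yaw) Ry(pitch) Rx(roll)).
In Python, from bench import manip, get_image gives the robot as it stands.
- The arm moves only by the tool move_arm, never from a script. Its arguments are lists of equal length, an entry for each row: "translation": the shift along the tool's x, y, z in mm, a list of three; "twist": the turn about the tool's z in degrees; "grip": the opening, from 0 (shut) to 1 (fully open). In form: {"translation": [[tx, ty, tz], ...], "twist": [twist, ...], "grip": [grip, ...]}. A call has 1 to 10 rows; each row shifts and turns the commanded pose from where the row before left it, along the tool's axes as they then stand; what a row does not reach is not made up. A row lasts 1/12 s, in which the tool goes at most 41.7 mm and 7.16 degrees, less where a joint would pass 70% of its speed; a pose out of reach is approached as far as the arm can. A call with a gripper value outside its range is refused whole. The fingers move at their own pace and stop on an object; the grip force is fixed at half the most. Time passes only in rows, so rows that do not move let the fingers close. It gives the time, the measured TCP pose, the force, the opening and the grip force at its end, in the units of the state.
- manip.get_state(): the state, without advancing time (a new reading comes with each control period).
- get_image(name): name is "scene" or "side" or "wrist"; returns a dict with "color" (420x560x3 uint8, red, green, blue), "range_z" (420x560 float32, m along the optical axis (not along the pixel's ray), 0 where there is no reading), "mtx" (3x3 intrinsics, pixels), "T" (4x4, takes a point from camera to world coordinates); the wrist camera has in their place "tool_from_camera" (4x4, takes a point from camera to tool coordinates, whose origin is the TCP and whose axes are the flange's). Camera axes: x right, y down, z forward; pixel columns grow to the right and rows downward; lengths in m; the calibration is good to about 2 mm. The wrist camera is an equidistant fisheye: a pixel r from the principal point sees the ray r / f radians off the axis. A picture is of the moment at which its call begins: read the wrist's pose just before it.
- manip.close_job(): hands the job in; it is judged then, once.
The state is a dict: "clock": time; "joint_positions": joint angles; "qd": joint speeds; "joint_efforts": joint torques, N m; "tool_pos": TCP position; "tool_rot": TCP orientation; "force": force on the tool from outside, world axes, zero at the start; "torque": the same for the moment, N m; "grip_width": finger opening in m; "gripper_force": force on a finger pad.
Only numpy, scipy, OpenCV 4.12 (cv2) and the standard library are available. Lean on these libraries where they do the work, as an engineer would, in place of code of your own. Each camera call takes 0.05 s, during which the arm holds its last target. There are 200 camera calls.

## Working session

There is one attempt and no reset: what is moved stays moved. The work goes in short steps, Python scripts to look and compute and a tool call to move; the robot and the scene stay as the last step left them, time stands still between calls to the robot, and variables do not carry over. Pictures are saved under pics/ and viewed, at most 14 in all, crops included, and the job is handed in when it is done.

Besides the shell and the picture viewer there is one more tool, called as name(argument=value, ...) on one line, values as JSON. move_arm: Moves the arm, as the interface text tells. Its arguments: {"type":"object","properties":{"translation":{"type":"array","items":{"type":"array","items":{"type":"number"}}},"twist":{"type":"array","items":{"type":"number"}},"grip":{"type":"array","items":{"type":"number"}}},"required":["translation","twist","grip"]}

```bash
mkdir -p pics; ls; python3 - <<'E'
from bench import manip, get_image
import cv2,numpy as np
s=manip.get_state();print({k:np.round(v,3).tolist() for k,v in s.items()})
for n in("scene","side"):
    d=get_image(n);np.savez(f"{n}.npz",**d);print(n,d["mtx"].round(1).tolist(),d["T"].round(3).tolist())
    cv2.imwrite(f"pics/{n}1.png",d["color"][:,:,::-1])
E
```

```text
pics
{'clock': 0.0, 'joint_positions': [-1.402, 0.537, -0.004, 1.539, 0.003, 1.067, -0.071], 'qd': [-0.0, -0.001, -0.001, -0.002, -0.0, -0.001, -0.001], 'joint_efforts': [-0.001, -57.097, 0.99, -25.161, -0.056, 0.018, 0.0], 'tool_pos': [0.151, 0.632, 0.238], 'tool_rot': [-3.14, 0.0, 2.907], 'force': [-0.087, -0.582, 0.035], 'torque': [-0.036, -0.014, 0.014], 'gripper_force': 0.0, 'grip_width': 0.088}
scene [[526.1, 0.0, 273.9], [0.0, 526.1, 210.9], [0.0, 0.0, 1.0]] [[-0.6, 0.524, -0.605, 1.211], [0.8, 0.396, -0.45, 0.4], [0.004, -0.754, -0.657, 0.832], [0.0, 0.0, 0.0, 1.0]]
side [[389.2, 0.0, 271.7], [0.0, 389.2, 207.1], [0.0, 0.0, 1.0]] [[-0.916, -0.306, 0.26, 0.281], [-0.402, 0.683, -0.61, 0.386], [0.01, -0.663, -0.749, 0.724], [0.0, 0.0, 0.0, 1.0]]
```

View pics/scene1.png

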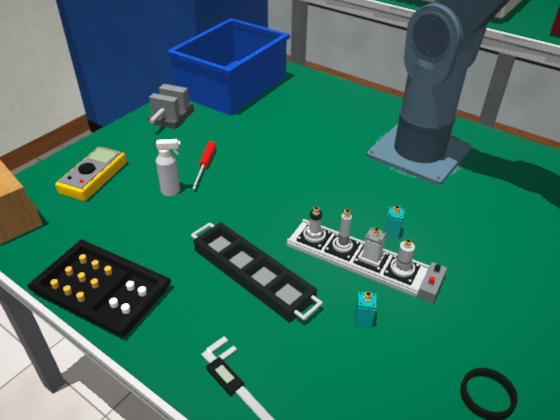

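View pics/side1.png

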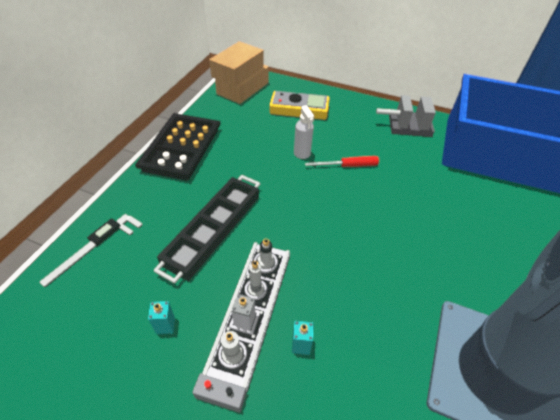

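The scene picture shows, left to right seen from the robot: terminal block (432,280), clamp (405,260), square (374,245), long (346,232), hex (316,225). The transport rack is at (255,270), farther than the test rack, with turquoise decoys at (366,308) and (395,220). The side picture gives the same order: clamp (233,350), square (243,315), long (255,277), hex (266,253).

```bash
cat > h.py <<'E'
import numpy as np,cv2
def cloud(d):
    z=d["range_z"];v,u=np.indices(z.shape);K=d["mtx"]
    P=np.stack([(u-K[0,2])/K[0,0]*z,(v-K[1,2])/K[1,1]*z,z],-1)@d["T"][:3,:3].T+d["T"][:3,3]
    P[z==0]=np.nan
    return P
E
python3 - <<'E'
from h import *
D={n:dict(np.load(n+".npz")) for n in("scene","side")}
px={"scene":dict(clamp=(407,243),square=(376,231),long=(347,212),hex=(316,209),tbl=(432,265),bottle=(168,170),handR=(203,231),handL=(308,306),dec1=(366,297),dec2=(396,210),p1=(289,294),p4=(219,243)),
"side":dict(clamp=(231,338),square=(243,301),long=(256,265),hex=(266,242),bottle=(305,112),p1=(183,257),p4=(239,196),dec1=(160,304),dec2=(304,324))}
for n,d in D.items():
    P=cloud(d)
    for k,(u,v) in px[n].items():
        q=P[v-2:v+3,u-2:u+3].reshape(-1,3);print(n,k,np.nanmedian(q,0).round(4))
    # rack top: black points z .03-.038
    m=(abs(P[...,2]-.034)<.004)&(d["color"].max(2)<60)
    c,l,st,ce=cv2.connectedComponentsWithStats(m.astype(np.uint8))
    for i in range(1,c):
        if st[i,4]>300:
            q=P[l==i];r=cv2.minAreaRect((q[:,:2]*1000).astype(np.float32));print(n,"rack",st[i],r,np.median(q[:,2]))
    # pocket floors
    m=(abs(P[...,2]-.008)<.004)&(d["color"].min(2)>90)
    c,l,st,ce=cv2.connectedComponentsWithStats(m.astype(np.uint8))
    for i in range(1,c):
        if st[i,4]>80: print(n,"floor",ce[i].round(),np.median(P[l==i],0).round(4),st[i,4])
    # table check
    print(n,"table z",np.nanmedian(P[340:360,250:300,2]) if n=="scene" else np.nanmedian(P[200:220,380:420,2]))
E
```

```text
scene clamp [0.4546 0.1656 0.1001]
scene square [0.4624 0.1006 0.1016]
scene long [0.4686 0.0337 0.122 ]
scene hex [ 0.4773 -0.0356  0.1004]
scene tbl [0.4128 0.2149 0.0322]
scene bottle [ 0.5511 -0.4083  0.0791]
scene handR [ 0.6099 -0.2543  0.0046]
scene handL [0.6368 0.0571 0.0027]
scene dec1 [0.6056 0.1618 0.0759]
scene dec2 [0.3489 0.0924 0.075 ]
scene p1 [0.6391 0.0128 0.0091]
scene p4 [ 0.6147 -0.1968  0.0103]
scene rack [ 194  223  122   91 1821] ((636.5546875, -85.5692138671875), (283.0816650390625, 81.69790649414062), 83.37899780273438) 0.035239437144761854
scene rack [  28  240  141   93 2042] ((858.0269165039062, -299.8443603515625), (151.32080078125, 242.38926696777344), 8.573423385620117) 0.03214313658534834
scene floor [219. 243.] [ 0.6139 -0.1967  0.01  ] 153
scene floor [353. 270.] [0.5022 0.0844 0.0083] 335
scene floor [240. 259.] [ 0.6229 -0.1275  0.0101] 171
scene floor [263. 275.] [ 0.6308 -0.0605  0.01  ] 215
scene floor [288. 293.] [0.6389 0.0089 0.0102] 254
scene floor [213. 349.] [ 0.8309 -0.0247  0.008 ] 248
scene floor [228. 352.] [0.8152 0.0015 0.0075] 98

[... 297 characters left out ...]
 p4 [ 0.6193 -0.1981  0.0077]
side dec1 [0.5997 0.1519 0.0657]
side dec2 [0.3443 0.0807 0.066 ]
side rack [165 179  93  89 636] ((628.0436401367188, -89.34234619140625), (263.99932861328125, 76.96160888671875), 83.53118896484375) 0.032888030409287394
side floor [46. 26.] [ 1.7759 -0.7185  0.0082] 227
side floor [237. 196.] [ 0.6245 -0.1952  0.0081] 180
side floor [221. 214.] [ 0.6333 -0.1263  0.0079] 220
side floor [128. 223.] [ 0.8229 -0.0171  0.0055] 172
side floor [203. 234.] [ 0.6409 -0.0572  0.0081] 262
side floor [ 67. 264.] [0.8691 0.133  0.0056] 352
side floor [184. 255.] [0.6493 0.0114 0.008 ] 315
side floor [455. 367.] [0.0757 0.0359 0.011 ] 2721
side table z -0.0003343535811805576
```

```bash
cat >> h.py <<'E'
def rel(target,yaw=None):
    "total tool-axis shift in mm at the current yaw, and twist (deg) still needed"
    from bench import manip
    from scipy.spatial.transform import Rotation as R
    s=manip.get_state();r=R.from_euler("xyz",s["tool_rot"])
    print("t",round(s["clock"],2),"tcp",np.round(s["tool_pos"],4),"rot",np.round(s["tool_rot"],4),"w",round(s["grip_width"],4))
    print("shift mm",(r.inv().apply(np.array(target)-s["tool_pos"])*1000).round(1),"twist",None if yaw is None else round(-np.degrees((yaw-s["tool_rot"][2]+np.pi/2)%np.pi-np.pi/2),2))
E
python3 -c "
from h import *
rel([.5,.04,.3],1.695)"
```

```text
t 0.1 tcp [0.1511 0.6316 0.2379] rot [-3.1401e+00  1.0000e-04  2.9069e+00] w 0.0885
shift mm [-476.9 -494.4  -61.3] twist 69.44
```

move_arm(translation=[[-24,-25,-3],[-24,-25,-3],[-24,-25,-3],[-24,-25,-3],[-24,-25,-3],[-24,-25,-3],[-24,-25,-3],[-24,-25,-3],[-24,-25,-3],[-24,-25,-3]], twist=[0,0,0,0,0,0,0,0,0,0], grip=[1,1,1,1,1,1,1,1,1,1])

```text
clock: 0.93
tool_pos: [0.3269, 0.3314, 0.2687]
tool_rot: [-3.141, -0.0, 2.907]
force: [1.6, 0.4, 1.0]
grip_width: 0.0883
gripper_force: 0.0
```

move_arm(translation=[[-24,-25,-3],[-24,-25,-3],[-24,-25,-3],[-24,-25,-3],[-24,-25,-3],[-24,-25,-3],[-24,-25,-3],[-24,-25,-3],[-24,-25,-3],[-24,-25,-3]], twist=[0,0,0,0,0,0,0,0,0,0], grip=[1,1,1,1,1,1,1,1,1,1])

```text
clock: 1.77
tool_pos: [0.5021, 0.0326, 0.2988]
tool_rot: [3.142, -0.0, 2.907]
force: [-0.2, 0.0, 0.1]
grip_width: 0.088
gripper_force: 0.0
```

move_arm(translation=[[0,0,0],[0,0,0],[0,0,0],[0,0,0],[0,0,0],[0,0,0],[0,0,0],[0,0,0],[0,0,0],[0,0,0]], twist=[7,7,7,7,7,7,7,7,7,6.4], grip=[1,1,1,1,1,1,1,1,1,1])

```text
clock: 2.6
tool_pos: [0.5014, 0.0342, 0.2984]
tool_rot: [-3.141, 0.0, 1.69]
force: [0.3, 0.5, 0.8]
grip_width: 0.0879
gripper_force: 0.0
```

```bash
cat > w.py <<'E'
import sys;from h import *
from bench import manip,get_image
from scipy.spatial.transform import Rotation as R
def shot(name):
    s=manip.get_state();d=get_image("wrist")
    T=np.eye(4);T[:3,:3]=R.from_euler("xyz",s["tool_rot"]).as_matrix();T[:3,3]=s["tool_pos"]
    d["T"]=T@d["tool_from_camera"]
    np.savez(name+".npz",**d);cv2.imwrite(f"pics/{name}.png",d["color"][:,:,::-1])
    print(np.round(s["tool_pos"],4),np.round(s["tool_rot"],4),d["mtx"].round(1).tolist(),d["tool_from_camera"].round(3).tolist(),d["T"][:3,3].round(3))
def wcloud(d):
    z=d["range_z"];v,u=np.indices(z.shape);K=d["mtx"]
    x=(u-K[0,2])/K[0,0];y=(v-K[1,2])/K[1,1];r=np.hypot(x,y)+1e-9;k=np.where(r<1.5,np.tan(np.minimum(r,1.5))/r,np.nan)
    P=np.stack([x*k*z,y*k*z,z],-1)@d["T"][:3,:3].T+d["T"][:3,3];P[z==0]=np.nan
    return P
if __name__=="__main__": shot(sys.argv[1])
E
python3 w.py w1
```

```text
[0.5014 0.0342 0.2984] [-3.1409  0.      1.6895] [[325.2, 0.0, 283.4], [0.0, 325.2, 208.2], [0.0, 0.0, 1.0]] [[0.0, -0.954, -0.299, 0.077], [1.0, 0.0, -0.001, -0.001], [0.001, -0.299, 0.954, -0.146], [0.0, 0.0, 0.0, 1.0]] [0.491 0.11  0.444]
```

View pics/w1.png

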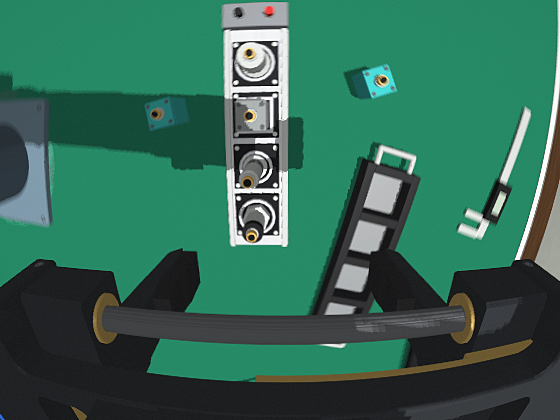

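The wrist view shows the connector tops: clamp (249,54), square (249,114), long (247,183), hex (251,234), each in its own collar. The transport rack pockets run from (385,193) down to (340,315).

```bash
cat > meas.py <<'E'
from w import *
est=dict(clamp=(.448,.167,.102),square=(.457,.101,.102),long=(.465,.034,.122),hex=(.474,-.035,.1))
def run(name):
    d=dict(np.load(name+".npz"));P=wcloud(d)if name[0]=="w" else cloud(d)
    for k,e in est.items():
        near=np.hypot(P[...,0]-e[0],P[...,1]-e[1])<.025
        top=P[near&(P[...,2]>e[2]-.004)]
        body=P[near&(P[...,2]>e[2]-.032)&(P[...,2]<e[2]-.006)]
        zt=np.percentile(P[near][:,2],98)
        (c,r)=cv2.minEnclosingCircle((top[:,:2]*1e3).astype(np.float32))
        print(name,k,"top mean",top[:,:2].mean(0).round(4),"circ",np.round(c,1),round(r,1),"ztop",zt.round(4),len(top))
    m=(abs(P[...,2]-.034)<.005)&(d["color"].max(2)<60)&(P[...,0]>.55)&(P[...,0]<.72)
    q=P[m&(P[...,1]>-.26)&(P[...,1]<.09)]
    if len(q)>300:print("rack",cv2.minAreaRect((q[:,:2]*1e3).astype(np.float32)),np.median(q[:,2]))
    m=((abs(P[...,2]-.008)<.004)&(d["color"].min(2)>90)).astype(np.uint8);c,l,st,ce=cv2.connectedComponentsWithStats(m)
    for i in range(1,c):
        q=P[l==i]
        if st[i,4]>150 and .57<q[:,0].mean()<.7:print("floor",cv2.minAreaRect((q[:,:2]*1e3).astype(np.float32)),np.median(q[:,2]))
if __name__=="__main__":
    for n in sys.argv[1:]:run(n)
E
python3 meas.py scene side w1; python3 -c "
from h import *
rel([.5,-.10,.3],1.695)"
```

```text
scene clamp top mean [0.4523 0.1652] circ [451.1 165. ] 5.6 ztop 0.1032 28
scene square top mean [0.4603 0.0982] circ [458.4  97.5] 7.8 ztop 0.1033 31
scene long top mean [0.4683 0.0322] circ [467.6  32. ] 6.3 ztop 0.1234 28
scene hex top mean [ 0.4768 -0.0368] circ [475.6 -37.3] 7.4 ztop 0.1019 30
rack ((636.4636840820312, -86.35276794433594), (284.6593017578125, 81.69790649414062), 83.37899780273438) 0.0352375902366906
floor ((614.325927734375, -196.47769165039062), (34.404727935791016, 39.99021911621094), 83.26512145996094) 0.010028911295500431
floor ((622.1465454101562, -128.2024688720703), (35.37262725830078, 41.12528991699219), 83.69957733154297) 0.010087248416084438
floor ((631.1121215820312, -59.346229553222656), (39.596675872802734, 39.097110748291016), 84.03507995605469) 0.010031717200449819
floor ((639.0617065429688, 9.498594284057617), (40.24972915649414, 40.52175521850586), 84.65586853027344) 0.010185592192658466
side clamp top mean [0.447  0.1683] circ [447.7 167.7] 6.2 ztop 0.1021 45
side square top mean [0.4559 0.1021] circ [455.9 102.1] 6.2 ztop 0.102 38
side long to
[... 1117 characters left out ...]
529297, 80.44426727294922), 83.46503448486328) 0.03325336744669419
floor ((644.4034423828125, 13.766765594482422), (53.90343475341797, 45.661720275878906), 83.35735321044922) 0.00812536359820798
floor ((636.6235961914062, -55.89859390258789), (49.667564392089844, 44.60149383544922), 83.64034271240234) 0.008138740586133647
floor ((627.2479248046875, -125.68780517578125), (45.586891174316406, 44.590702056884766), 84.0296630859375) 0.008211183501860952
floor ((619.8878173828125, -186.89820861816406), (24.407787322998047, 43.66377639770508), 84.48493957519531) 0.008160855983397136
t 2.65 tcp [0.5014 0.0343 0.2984] rot [-3.1409  0.      1.6835] w 0.0883
shift mm [-133.3  -16.5   -1.6] twist -0.66
```

Heights agree with the text (tops at 102, 102, 122, 100 mm; floor at 8 mm; rack top at 34 mm). The row pitch comes out at 68 mm. I'll take the clamp sensor first and hover over it.

```bash
python3 -c "
from h import *
rel([.448,.1663,.16],1.691)"
```

```text
t 2.65 tcp [0.5014 0.0343 0.2984] rot [-3.1409  0.      1.6835] w 0.0883
shift mm [137.2 -38.2 138.4] twist -0.43
```

move_arm(translation=[[17,-4.75,10],[17,-4.75,10],[17,-4.75,10],[17,-4.75,10],[17,-4.75,20],[17,-4.75,20],[17,-4.75,30],[18,-5,28],[0,0,0],[0,0,0]], twist=[0,0,0,0,0,0,0,0,0,0], grip=[1,1,1,1,1,1,1,1,1,1])

```text
clock: 3.48
tool_pos: [0.4456, 0.1653, 0.1599]
tool_rot: [-3.139, 0.001, 1.699]
force: [1.0, -0.2, 1.4]
grip_width: 0.0882
gripper_force: 0.0
```

```bash
python3 w.py w2; python3 meas.py w2|head -4; python3 -c "
from h import *
rel([.448,.1663,.052],1.691)"
```

```text
[0.4456 0.1653 0.1599] [-3.1386e+00  1.5000e-03  1.6992e+00] [[325.2, 0.0, 283.4], [0.0, 325.2, 208.2], [0.0, 0.0, 1.0]] [[0.0, -0.954, -0.299, 0.077], [1.0, 0.0, -0.001, -0.001], [0.001, -0.299, 0.954, -0.146], [0.0, 0.0, 0.0, 1.0]] [0.435 0.242 0.305]
w2 clamp top mean [0.4459 0.187 ] circ [447.1 179.6] 19.0 ztop 0.2664 8124
w2 square top mean [0.4547 0.1011] circ [455.4 100.3] 6.5 ztop 0.1021 195
w2 long top mean [nan nan] circ [0. 0.] 0.0 ztop 0.1115 0
w2 hex top mean [nan nan] circ [0. 0.] 0.0 ztop 0.036 0
t 3.53 tcp [0.4471 0.1647 0.1611] rot [-3.1414e+00  7.0000e-04  1.6969e+00] w 0.0879
shift mm [  1.5   1.1 109.1] twist 0.34meas.py:11: RuntimeWarning: Mean of empty slice.
  print(name,k,"top mean",top[:,:2].mean(0).round(4),"circ",np.round(c,1),round(r,1),"ztop",zt.round(4),len(top))
  ret = um.true_divide(
```

View pics/w2.png

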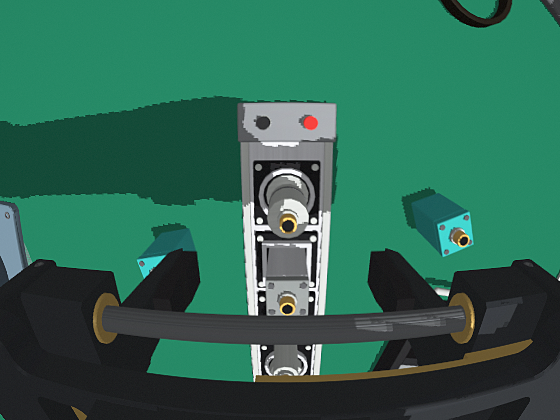

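The clamp connector is at (288,226), with the fingers either side at (197,280) and (371,280). The sensor is about 2–3 mm to the right of centre.

```bash
sed -i 's/top=P\[near&(P\[...,2\]>e\[2\]-.004)\]/top=P[near\&(abs(P[...,2]-e[2])<.004)]\n        if len(top)<20: continue/' meas.py; python3 meas.py w1 w2|grep -v -e floor -e rack
```

```text
w1 clamp top mean [0.4467 0.1661] circ [446.3 166.2] 6.1 ztop 0.1026 98
w1 square top mean [0.4547 0.1001] circ [454.8 100. ] 6.1 ztop 0.1025 103
w1 long top mean [0.4623 0.033 ] circ [462.   32.6] 6.0 ztop 0.4074 110
w1 hex top mean [ 0.4711 -0.0357] circ [470.6 -36.3] 6.2 ztop 0.1005 87
w2 clamp top mean [0.4464 0.1671] circ [446.6 166.4] 6.2 ztop 0.2664 253
w2 square top mean [0.4547 0.1011] circ [455.4 100.3] 6.5 ztop 0.1021 195
```

move_arm(translation=[[1,1,10],[0.5,0,14],[0,0,14],[0,0,14],[0,0,14],[0,0,14],[0,0,14],[0,0,14],[0,0,0],[0,0,0]], twist=[0.3,0,0,0,0,0,0,0,0,0], grip=[1,1,1,1,1,1,1,1,1,1])

```text
clock: 4.37
tool_pos: [0.4484, 0.1662, 0.0531]
tool_rot: [3.141, 0.0, 1.689]
force: [-0.1, -0.2, 0.4]
grip_width: 0.0881
gripper_force: 0.0
```

move_arm(translation=[[0,0,0],[0,0,0],[0,0,0],[0,0,0],[0,0,0],[0,0,0],[0,0,0],[0,0,0],[0,0,0],[0,0,0]], twist=[0,0,0,0,0,0,0,0,0,0], grip=[0.6,0.5,0.4,0.2,0.2,0.2,0.2,0.2,0.2,0.2])

```text
clock: 5.2
tool_pos: [0.4477, 0.1671, 0.0527]
tool_rot: [3.141, 0.0, 1.69]
force: [1.6, 0.7, 0.5]
grip_width: 0.0287
gripper_force: 30.0
```

move_arm(translation=[[0,0,-5],[0,0,-10],[0,0,-15],[0,0,-15],[0,0,-15],[0,0,-15],[0,0,-15],[0,0,-15],[0,0,-10],[0,0,0]], twist=[0,0,0,0,0,0,0,0,0,0], grip=[0.2,0.2,0.2,0.2,0.2,0.2,0.2,0.2,0.2,0.2])

```text
clock: 6.03
tool_pos: [0.4486, 0.1674, 0.1699]
tool_rot: [3.138, -0.002, 1.69]
force: [0.1, -0.3, -1.2]
grip_width: 0.0286
gripper_force: 30.0
```

```bash
python3 -c "
from h import *
rel([.6437,.0138,.166],1.456)"
```

```text
t 6.03 tcp [0.4486 0.1674 0.1699] rot [ 3.1384e+00 -1.6000e-03  1.6902e+00] w 0.0286
shift mm [-175.8  175.4    4.1] twist 13.42
```

move_arm(translation=[[-10,10,0],[-22,22,0],[-25,25,0],[-25,25,0],[-25,25,0],[-25,25,0],[-22,22,0],[-22,21.5,0],[0,0,0],[0,0,0]], twist=[0,0,0,0,0,0,0,0,6.7,6.7], grip=[0.2,0.2,0.2,0.2,0.2,0.2,0.2,0.2,0.2,0.2])

```text
clock: 6.87
tool_pos: [0.6432, 0.0105, 0.1666]
tool_rot: [-3.141, 0.001, 1.448]
force: [0.3, 0.2, -2.9]
grip_width: 0.0285
gripper_force: 30.0
```

move_arm(translation=[[0,0,0],[0,0,0]], twist=[0,0], grip=[0.2,0.2])

```text
clock: 7.03
tool_pos: [0.642, 0.0135, 0.1667]
tool_rot: [-3.14, 0.001, 1.46]
force: [-0.1, 0.1, -3.1]
grip_width: 0.0285
gripper_force: 30.0
```

```bash
python3 w.py w3;python3 meas.py w3; python3 -c "
from h import *
rel([.6437,.0138,.0385],1.456)"
```

```text
[0.642  0.0135 0.1667] [-3.1397e+00  6.0000e-04  1.4602e+00] [[325.2, 0.0, 283.4], [0.0, 325.2, 208.2], [0.0, 0.0, 1.0]] [[0.0, -0.954, -0.299, 0.077], [1.0, 0.0, -0.001, -0.001], [0.001, -0.299, 0.954, -0.146], [0.0, 0.0, 0.0, 1.0]] [0.65  0.09  0.312]
w3 square top mean [0.4563 0.0998] circ [455.3  99.8] 6.6 ztop 0.1021 148
w3 long top mean [0.464 0.033] circ [463.5  32.2] 6.8 ztop 0.1222 162
w3 hex top mean [ 0.4727 -0.0349] circ [471.6 -35.9] 6.6 ztop 0.1003 129
rack ((631.4893188476562, -74.40670776367188), (263.1213684082031, 79.74662017822266), 83.12615966796875) 0.033633726791665264
floor ((642.5436401367188, 14.816551208496094), (50.709754943847656, 51.54668045043945), 82.5907211303711) 0.008369275019935507
floor ((616.4119873046875, -197.93243408203125), (34.464561462402344, 52.26530838012695), 85.48137664794922) 0.008325000085806583
t 7.08 tcp [0.6421 0.0137 0.167 ] rot [-3.1402e+00  3.0000e-04  1.4607e+00] w 0.0287
shift mm [  0.3   1.7 128.5] twist 0.27
```

View pics/w3.png

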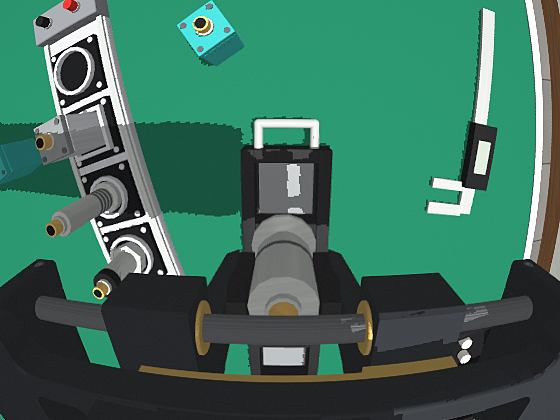

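The clamp hangs upright above the leftmost pocket: pocket at (287,185), sensor foot at (283,235). The pocket's measured centre (0.6425, 0.0148) agrees with my estimate.

move_arm(translation=[[0.5,0.5,10],[0,0,18],[0,0,18],[0,0,18],[0,0,18],[0,0,18],[0,0,12],[0,0,8],[0,0,4],[0,0,0]], twist=[0,0,0,0,0,0,0,0,0,0], grip=[0.2,0.2,0.2,0.2,0.2,0.2,0.2,0.2,0.2,0.2])

```text
clock: 7.92
tool_pos: [0.643, 0.0137, 0.0431]
tool_rot: [-3.141, 0.0, 1.457]
force: [1.0, 0.6, -2.6]
grip_width: 0.0284
gripper_force: 30.0
```

move_arm(translation=[[0,0,1],[0,0,1],[0,0,1],[0,0,0]], twist=[0,0,0,0], grip=[0.2,0.2,0.2,0.2])

```text
clock: 8.25
tool_pos: [0.6436, 0.0137, 0.0412]
tool_rot: [3.141, -0.0, 1.457]
force: [0.3, 0.3, -2.3]
grip_width: 0.0283
gripper_force: 30.0
```

move_arm(translation=[[0,0,1],[0,0,0.5],[0,0,0]], twist=[0,0,0], grip=[0.2,0.2,0.2])

```text
clock: 8.5
tool_pos: [0.6433, 0.0136, 0.0392]
tool_rot: [-3.142, -0.0, 1.456]
force: [0.2, -0.4, -2.1]
grip_width: 0.0281
gripper_force: 30.0
```

move_arm(translation=[[0,0,0.5],[0,0,0.5],[0,0,0]], twist=[0,0,0], grip=[0.2,0.2,0.2])

```text
clock: 8.75
tool_pos: [0.6435, 0.0136, 0.0387]
tool_rot: [3.141, -0.0, 1.456]
force: [-2.3, 0.2, 3.2]
grip_width: 0.0284
gripper_force: 30.0
```

The floor is touched (force z goes from -2 to +3 N at tip height 38.7 mm). I'll release and rise.

move_arm(translation=[[0,0,0],[0,0,0],[0,0,0],[0,0,0],[0,0,0],[0,0,0],[0,0,-10],[0,0,-20],[0,0,-30],[0,0,-30]], twist=[0,0,0,0,0,0,0,0,0,0], grip=[0.4,0.5,0.6,0.75,0.85,0.85,0.85,0.85,0.85,0.85])

```text
clock: 9.58
tool_pos: [0.6427, 0.0135, 0.1293]
tool_rot: [-3.14, 0.0, 1.456]
force: [0.6, -0.0, 0.1]
grip_width: 0.075
gripper_force: 0.0
```

move_arm(translation=[[0,0,-30],[0,0,-10],[0,0,0]], twist=[-4.5,-4.5,-4.5], grip=[1,1,1])

```text
clock: 9.83
tool_pos: [0.6457, 0.0133, 0.1728]
tool_rot: [3.135, 0.001, 1.696]
force: [0.2, -0.1, 0.3]
grip_width: 0.088
gripper_force: 0.0
```

```bash
python3 w.py w4;python3 meas.py w4|grep -v -e floor -e rack; python3 -c "
from h import *
rel([.4552,.1003,.165],1.691)"
```

```text
[0.6457 0.0133 0.1728] [3.1349e+00 6.0000e-04 1.6956e+00] [[325.2, 0.0, 283.4], [0.0, 325.2, 208.2], [0.0, 0.0, 1.0]] [[0.0, -0.954, -0.299, 0.077], [1.0, 0.0, -0.001, -0.001], [0.001, -0.299, 0.954, -0.146], [0.0, 0.0, 0.0, 1.0]] [0.634 0.089 0.318]
w4 square top mean [0.4563 0.0995] circ [455.3 100.1] 6.4 ztop 0.1022 162
w4 long top mean [0.464 0.033] circ [463.   32.4] 6.7 ztop 0.1223 175
w4 hex top mean [ 0.4725 -0.0351] circ [471.3 -36.1] 6.7 ztop 0.1002 134
t 9.88 tcp [0.6447 0.0134 0.1712] rot [3.1373e+00 3.0000e-04 1.7002e+00] w 0.0879
shift mm [ 110.7 -176.7    5.4] twist 0.53
```

View pics/w4.png

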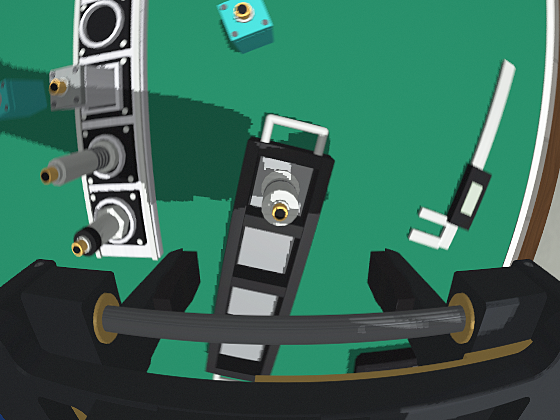

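The clamp stands upright in the leftmost pocket at (280,205). Next is the square sensor.

move_arm(translation=[[13,-21,0],[14,-22.5,0],[14,-22.5,0],[14,-22.5,0],[14,-22.5,0],[14,-22.5,2],[14,-22.5,2],[13.5,-20.5,2],[0,0,0],[0,0,0]], twist=[0.4,0,0,0,0,0,0,0,0,0], grip=[1,1,1,1,1,1,1,1,1,1])

```text
clock: 10.72
tool_pos: [0.4545, 0.1037, 0.1624]
tool_rot: [-3.141, -0.001, 1.685]
force: [0.5, -0.4, -0.6]
grip_width: 0.0877
gripper_force: 0.0
```

```bash
python3 w.py w5;python3 meas.py w5|grep -v -e floor -e rack; python3 -c "
from h import *
rel([.4553,.1002,.052],1.691)
rel([.4553,.1002,.052],1.691)"
```

```text
[0.4545 0.1037 0.1624] [-3.1411e+00 -5.0000e-04  1.6854e+00] [[325.2, 0.0, 283.4], [0.0, 325.2, 208.2], [0.0, 0.0, 1.0]] [[0.0, -0.954, -0.299, 0.077], [1.0, 0.0, -0.001, -0.001], [0.001, -0.299, 0.954, -0.146], [0.0, 0.0, 0.0, 1.0]] [0.444 0.18  0.308]
w5 square top mean [0.4548 0.1004] circ [454.7  99.8] 6.2 ztop 0.2681 247
w5 hex top mean [ 0.4708 -0.0338] circ [470.7 -35.2] 6.1 ztop 0.1005 117
t 10.77 tcp [0.4558 0.1032 0.1626] rot [ 3.1407e+00 -1.0000e-04  1.6845e+00] w 0.0881
shift mm [ -2.9  -0.9 110.6] twist -0.37
t 10.77 tcp [0.4558 0.1032 0.1626] rot [ 3.1407e+00 -1.0000e-04  1.6845e+00] w 0.0881
shift mm [ -2.9  -0.9 110.6] twist -0.37
```

move_arm(translation=[[-3,-0.3,10],[0,0,14],[0,0,14],[0,0,14],[0,0,14],[0,0,14],[0,0,14],[0,0,12],[0,0,4],[0,0,0]], twist=[-0.4,0,0,0,0,0,0,0,0,0], grip=[1,1,1,1,1,1,1,1,1,1])

```text
clock: 11.6
tool_pos: [0.4553, 0.0989, 0.051]
tool_rot: [-3.14, 0.001, 1.69]
force: [-0.4, 0.4, -0.2]
grip_width: 0.0883
gripper_force: 0.0
```

move_arm(translation=[[0,0,0],[0,0,0],[0,0,0],[0,0,0],[0,0,0],[0,0,0],[0,0,0],[0,0,0],[0,0,0],[0,0,0]], twist=[0,0,0,0,0,0,0,0,0,0], grip=[0.7,0.6,0.5,0.2,0.2,0.2,0.2,0.2,0.2,0.2])

```text
clock: 12.43
tool_pos: [0.4556, 0.1002, 0.0523]
tool_rot: [3.141, -0.0, 1.692]
force: [-0.6, 0.5, 1.4]
grip_width: 0.0334
gripper_force: 30.0
```

move_arm(translation=[[0,0,-5],[0,0,-10],[0,0,-15],[0,0,-15],[0,0,-15],[0,0,-15],[0,0,-15],[0,0,-15],[0,0,-10],[0,0,0]], twist=[0,0,0,0,0,0,0,0,0,0], grip=[0.2,0.2,0.2,0.2,0.2,0.2,0.2,0.2,0.2,0.2])

```text
clock: 13.27
tool_pos: [0.4564, 0.1004, 0.1693]
tool_rot: [3.138, -0.001, 1.692]
force: [1.1, 0.0, -1.8]
grip_width: 0.0339
gripper_force: 30.0
```

```bash
python3 -c "
from h import *
rel([.6353,-.0533,.166],1.456)"
```

```text
t 13.27 tcp [0.4564 0.1004 0.1693] rot [ 3.1382e+00 -1.2000e-03  1.6920e+00] w 0.0339
shift mm [-174.2  159.     3.7] twist 13.52
```

move_arm(translation=[[-10,9,0],[-22,20,0],[-25,23,0],[-25,23,0],[-25,23,0],[-25,23,0],[-22,20,0],[-20,18,0],[0,0,0],[0,0,0]], twist=[0,0,0,0,0,0,0,0,6.7,6.7], grip=[0.2,0.2,0.2,0.2,0.2,0.2,0.2,0.2,0.2,0.2])

```text
clock: 14.1
tool_pos: [0.6344, -0.0555, 0.1661]
tool_rot: [-3.141, 0.001, 1.45]
force: [-0.4, 1.5, -2.2]
grip_width: 0.0336
gripper_force: 30.0
```

move_arm(translation=[[0,0,0],[0,0,0]], twist=[0,0], grip=[0.2,0.2])

```text
clock: 14.27
tool_pos: [0.6336, -0.0531, 0.1662]
tool_rot: [-3.14, 0.0, 1.462]
force: [0.1, -0.1, -2.0]
grip_width: 0.0338
gripper_force: 30.0
```

```bash
python3 w.py w6; python3 meas.py w6; python3 -c "
from h import *
rel([.6353,-.0533,.0383],1.456)"
```

```text
[ 0.6336 -0.0531  0.1662] [-3.1398e+00  4.0000e-04  1.4619e+00] [[325.2, 0.0, 283.4], [0.0, 325.2, 208.2], [0.0, 0.0, 1.0]] [[0.0, -0.954, -0.299, 0.077], [1.0, 0.0, -0.001, -0.001], [0.001, -0.299, 0.954, -0.146], [0.0, 0.0, 0.0, 1.0]] [0.641 0.023 0.312]
w6 long top mean [0.464  0.0325] circ [462.6  32.6] 6.5 ztop 0.1223 188
w6 hex top mean [ 0.4727 -0.0356] circ [471.8 -36. ] 6.2 ztop 0.1002 157
rack ((630.49658203125, -85.49063110351562), (283.1395568847656, 80.11077117919922), 83.25929260253906) 0.03360089891933338
floor ((642.1633911132812, 15.872909545898438), (52.88728713989258, 52.86670684814453), 83.86852264404297) 0.008338680449736319
floor ((634.4075317382812, -52.83378219604492), (50.14208984375, 51.88821792602539), 83.305908203125) 0.00838263754196561
t 14.32 tcp [ 0.6337 -0.0529  0.1665] rot [-3.1403e+00  1.0000e-04  1.4623e+00] w 0.0335
shift mm [ -0.2   1.8 128.2] twist 0.36
```

move_arm(translation=[[1,1,10],[0,0,18],[0,0,18],[0,0,18],[0,0,18],[0,0,18],[0,0,12],[0,0,8],[0,0,4],[0,0,1]], twist=[0,0,0,0,0,0,0,0,0,0], grip=[0.2,0.2,0.2,0.2,0.2,0.2,0.2,0.2,0.2,0.2])

```text
clock: 15.15
tool_pos: [0.6352, -0.0524, 0.0417]
tool_rot: [-3.141, 0.0, 1.459]
force: [-0.3, 0.8, -1.5]
grip_width: 0.0338
gripper_force: 30.0
```

move_arm(translation=[[0,0,1],[0,0,0.5],[0,0,0]], twist=[0,0,0], grip=[0.2,0.2,0.2])

```text
clock: 15.4
tool_pos: [0.6359, -0.0525, 0.0414]
tool_rot: [3.14, -0.0, 1.458]
force: [0.1, -0.2, -2.2]
grip_width: 0.0341
gripper_force: 30.0
```

move_arm(translation=[[0,0,1],[0,0,0.5],[0,0,0]], twist=[0,0,0], grip=[0.2,0.2,0.2])

```text
clock: 15.65
tool_pos: [0.6354, -0.0524, 0.0394]
tool_rot: [3.141, -0.0, 1.458]
force: [-0.3, 0.3, -1.6]
grip_width: 0.0335
gripper_force: 30.0
```

move_arm(translation=[[0,0,0.5],[0,0,0.5],[0,0,0]], twist=[0,0,0], grip=[0.2,0.2,0.2])

```text
clock: 15.9
tool_pos: [0.6355, -0.0525, 0.0384]
tool_rot: [3.141, -0.0, 1.458]
force: [-0.5, 0.2, 0.4]
grip_width: 0.0339
gripper_force: 30.0
```

Contact is starting, so a last 0.5 mm down, then release and rise.

move_arm(translation=[[0,0,0.5],[0,0,0],[0,0,0],[0,0,0],[0,0,0],[0,0,0],[0,0,0],[0,0,-10],[0,0,-20],[0,0,-30]], twist=[0,0,0,0,0,0,0,0,0,0], grip=[0.2,0.5,0.6,0.7,0.8,0.85,0.85,0.85,0.85,0.85])

```text
clock: 16.73
tool_pos: [0.6335, -0.0523, 0.0968]
tool_rot: [-3.137, 0.0, 1.458]
force: [-0.1, 0.2, 1.0]
grip_width: 0.0751
gripper_force: 0.0
```

move_arm(translation=[[0,0,-30],[0,0,-35],[0,0,-20],[0,0,0],[0,0,0]], twist=[0,0,-4.5,-4.5,-4.5], grip=[1,1,1,1,1])

```text
clock: 17.15
tool_pos: [0.6365, -0.0527, 0.1856]
tool_rot: [3.138, 0.001, 1.698]
force: [0.8, -0.3, -0.7]
grip_width: 0.0885
gripper_force: 0.0
```

```bash
python3 w.py w7;python3 meas.py w7|grep -v -e floor -e rack; python3 -c "
from h import *
rel([.4632,.0325,.18],1.691)"
```

```text
[ 0.6365 -0.0527  0.1856] [3.1375e+00 6.0000e-04 1.6975e+00] [[325.2, 0.0, 283.4], [0.0, 325.2, 208.2], [0.0, 0.0, 1.0]] [[0.0, -0.954, -0.299, 0.077], [1.0, 0.0, -0.001, -0.001], [0.001, -0.299, 0.954, -0.146], [0.0, 0.0, 0.0, 1.0]] [0.625 0.023 0.331]
w7 long top mean [0.4637 0.0326] circ [462.7  32.9] 6.6 ztop 0.1225 181
w7 hex top mean [ 0.4726 -0.0355] circ [471.9 -35.5] 6.1 ztop 0.1004 151
t 17.2 tcp [ 0.6359 -0.0527  0.1846] rot [3.1392e+00 3.0000e-04 1.7020e+00] w 0.0882
shift mm [ 107.1 -160.     4.2] twist 0.63
```

View pics/w7.png

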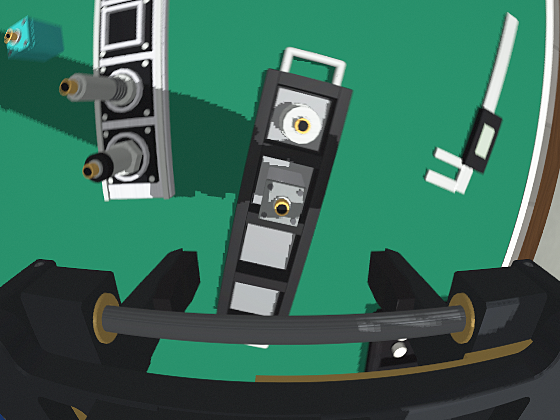

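The clamp at (301,125) and square at (283,200) stand in pockets 1 and 2. Next is the long sensor at (115,88).

move_arm(translation=[[12,-18,0],[14,-21,0],[14,-21,0],[14,-21,0],[14,-21,0],[14,-21,0],[13,-19,2],[12,-18,2],[0,0,0],[0,0,0]], twist=[0.5,0,0,0,0,0,0,0,0,0], grip=[1,1,1,1,1,1,1,1,1,1])

```text
clock: 18.03
tool_pos: [0.4636, 0.0359, 0.1791]
tool_rot: [3.142, -0.001, 1.685]
force: [1.2, 0.9, 0.4]
grip_width: 0.0883
gripper_force: 0.0
```

```bash
python3 w.py w8;python3 meas.py w8|grep -v -e floor -e rack; python3 -c "
from h import *
rel([.4632,.0328,.064],1.691)"
```

```text
[0.4636 0.0359 0.1791] [ 3.1416e+00 -7.0000e-04  1.6848e+00] [[325.2, 0.0, 283.4], [0.0, 325.2, 208.2], [0.0, 0.0, 1.0]] [[0.0, -0.954, -0.299, 0.077], [1.0, 0.0, -0.001, -0.001], [0.001, -0.299, 0.954, -0.146], [0.0, 0.0, 0.0, 1.0]] [0.454 0.112 0.325]
w8 long top mean [0.4623 0.0332] circ [462.4  32.6] 6.1 ztop 0.2852 252
w8 hex top mean [ 0.4711 -0.0349] circ [471.3 -35.6] 6.3 ztop 0.1004 163
t 18.08 tcp [0.4646 0.0353 0.1792] rot [ 3.1405e+00 -2.0000e-04  1.6842e+00] w 0.0882
shift mm [ -2.4  -1.8 115.2] twist -0.39
```

move_arm(translation=[[-2.5,-1.3,10],[0,0,14],[0,0,14],[0,0,14],[0,0,14],[0,0,14],[0,0,14],[0,0,14],[0,0,7],[0,0,0]], twist=[-0.4,0,0,0,0,0,0,0,0,0], grip=[1,1,1,1,1,1,1,1,1,1])

```text
clock: 18.92
tool_pos: [0.4625, 0.0318, 0.0621]
tool_rot: [-3.139, 0.001, 1.691]
force: [0.1, 0.6, -0.1]
grip_width: 0.0879
gripper_force: 0.0
```

move_arm(translation=[[0,0,0],[0,0,0],[0,0,0],[0,0,0],[0,0,0],[0,0,0],[0,0,0],[0,0,0],[0,0,0],[0,0,0]], twist=[0,0,0,0,0,0,0,0,0,0], grip=[0.6,0.4,0.3,0.1,0.1,0.1,0.1,0.1,0.1,0.1])

```text
clock: 19.75
tool_pos: [0.4631, 0.0328, 0.0637]
tool_rot: [-3.142, 0.0, 1.692]
force: [0.4, -0.1, 0.2]
grip_width: 0.0236
gripper_force: 0.4
```

move_arm(translation=[[0,0,-5],[0,0,-10],[0,0,-15],[0,0,-15],[0,0,-15],[0,0,-15],[0,0,-15],[0,0,-15],[0,0,-10],[0,0,0]], twist=[0,0,0,0,0,0,0,0,0,0], grip=[0.1,0.1,0.1,0.1,0.1,0.1,0.1,0.1,0.1,0.1])

```text
clock: 20.58
tool_pos: [0.4641, 0.0329, 0.1808]
tool_rot: [3.138, -0.001, 1.692]
force: [0.2, 0.1, -2.0]
grip_width: 0.0212
gripper_force: 30.0
```

```bash
python3 -c "
from h import *
rel([.627,-.1195,.18],1.456)"
```

```text
t 20.58 tcp [0.4641 0.0329 0.1808] rot [ 3.1382e+00 -8.0000e-04  1.6919e+00] w 0.0212
shift mm [-171.   143.3    1.1] twist 13.52
```

move_arm(translation=[[-10,8,0],[-22,18,0],[-25,21,0],[-25,21,0],[-25,21,0],[-25,21,0],[-20,17,0],[-19,16,0],[0,0,0],[0,0,0]], twist=[0,0,0,0,0,0,0,0,6.7,6.7], grip=[0.1,0.1,0.1,0.1,0.1,0.1,0.1,0.1,0.1,0.1])

```text
clock: 21.42
tool_pos: [0.6257, -0.1215, 0.1775]
tool_rot: [-3.14, 0.001, 1.451]
force: [-0.5, 1.3, -2.0]
grip_width: 0.0214
gripper_force: 30.0
```

move_arm(translation=[[0,0,0],[0,0,0]], twist=[0,0], grip=[0.1,0.1])

```text
clock: 21.58
tool_pos: [0.6251, -0.1193, 0.1777]
tool_rot: [-3.14, 0.0, 1.462]
force: [0.0, -0.2, -2.6]
grip_width: 0.0212
gripper_force: 30.0
```

```bash
python3 w.py w9; python3 meas.py w9; python3 -c "
from h import *
rel([.6265,-.1195,.05],1.456)"
```

```text
[ 0.6251 -0.1193  0.1777] [-3.1398e+00  3.0000e-04  1.4619e+00] [[325.2, 0.0, 283.4], [0.0, 325.2, 208.2], [0.0, 0.0, 1.0]] [[0.0, -0.954, -0.299, 0.077], [1.0, 0.0, -0.001, -0.001], [0.001, -0.299, 0.954, -0.146], [0.0, 0.0, 0.0, 1.0]] [ 0.633 -0.043  0.323]
w9 hex top mean [ 0.4728 -0.0361] circ [471.3 -36.2] 6.6 ztop 0.1003 164
rack ((633.2862548828125, -61.606414794921875), (233.7266845703125, 79.70093536376953), 83.3314437866211) 0.03357135462773797
floor ((642.0632934570312, 16.603652954101562), (51.87623977661133, 52.464168548583984), 83.6476058959961) 0.00841715943923399
floor ((634.31201171875, -51.137088775634766), (52.51593017578125, 52.56370162963867), 82.8208236694336) 0.008299150758434765
floor ((626.5094604492188, -120.53694915771484), (50.67025375366211, 51.7193603515625), 82.96727752685547) 0.008398468080769272
t 21.63 tcp [ 0.6252 -0.1192  0.178 ] rot [-3.1402  0.      1.4623] w 0.0215
shift mm [-1.00e-01  1.50e+00  1.28e+02] twist 0.36
```

View pics/w9.png

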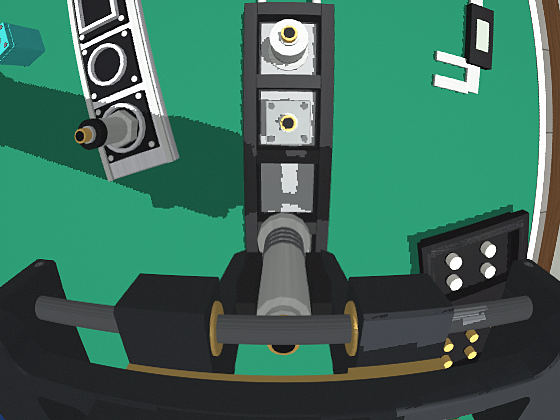

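The long sensor hangs upright at (284,260), above pocket 3 at (288,187). Pockets 1 and 2 are still fine. I'll lower it, allowing for some slip.

move_arm(translation=[[0,0.5,10],[0,0,18],[0,0,18],[0,0,18],[0,0,18],[0,0,15],[0,0,10],[0,0,8],[0,0,3],[0,0,1]], twist=[0,0,0,0,0,0,0,0,0,0], grip=[0.1,0.1,0.1,0.1,0.1,0.1,0.1,0.1,0.1,0.1])

```text
clock: 22.47
tool_pos: [0.6262, -0.1198, 0.0594]
tool_rot: [-3.141, 0.0, 1.458]
force: [0.3, -0.1, -2.1]
grip_width: 0.0213
gripper_force: 30.0
```

move_arm(translation=[[0,0,1.5],[0,0,1.5],[0,0,0]], twist=[0,0,0], grip=[0.1,0.1,0.1])

```text
clock: 22.72
tool_pos: [0.6266, -0.1197, 0.0571]
tool_rot: [3.141, -0.0, 1.458]
force: [-0.3, 0.7, -2.2]
grip_width: 0.0214
gripper_force: 30.0
```

move_arm(translation=[[0,0,1.5],[0,0,1],[0,0,0]], twist=[0,0,0], grip=[0.1,0.1,0.1])

```text
clock: 22.97
tool_pos: [0.6262, -0.1197, 0.0542]
tool_rot: [-3.142, -0.0, 1.458]
force: [-0.4, -0.8, -1.7]
grip_width: 0.0212
gripper_force: 30.0
```

move_arm(translation=[[0,0,1],[0,0,1],[0,0,0]], twist=[0,0,0], grip=[0.1,0.1,0.1])

```text
clock: 23.22
tool_pos: [0.6261, -0.1197, 0.052]
tool_rot: [-3.141, -0.0, 1.458]
force: [-0.2, 0.1, -1.8]
grip_width: 0.0208
gripper_force: 30.0
```

move_arm(translation=[[0,0,1],[0,0,0.5],[0,0,0]], twist=[0,0,0], grip=[0.1,0.1,0.1])

```text
clock: 23.47
tool_pos: [0.6261, -0.1197, 0.0506]
tool_rot: [-3.141, 0.0, 1.458]
force: [-0.3, 0.2, -2.4]
grip_width: 0.0214
gripper_force: 30.0
```

move_arm(translation=[[0,0,0.5],[0,0,0.5],[0,0,0]], twist=[0,0,0], grip=[0.1,0.1,0.1])

```text
clock: 23.72
tool_pos: [0.6264, -0.1198, 0.05]
tool_rot: [3.141, -0.0, 1.458]
force: [-0.3, -1.4, 1.7]
grip_width: 0.0212
gripper_force: 30.0
```

It touches at the expected height (tip at 50 mm), so it hasn't slipped. Release and rise.

move_arm(translation=[[0,0,0],[0,0,0],[0,0,0],[0,0,0],[0,0,0],[0,0,0],[0,0,0],[0,0,-10],[0,0,-20],[0,0,-30]], twist=[0,0,0,0,0,0,0,0,0,0], grip=[0.3,0.4,0.5,0.6,0.7,0.8,0.85,0.85,0.85,0.85])

```text
clock: 24.55
tool_pos: [0.6245, -0.1193, 0.1088]
tool_rot: [-3.137, 0.0, 1.458]
force: [0.3, 0.5, -0.1]
grip_width: 0.0749
gripper_force: 0.0
```

move_arm(translation=[[0,0,-30],[0,0,-30],[0,0,-10],[0,0,0],[0,0,0]], twist=[0,0,-4.5,-4.5,-4.5], grip=[1,1,1,1,1])

```text
clock: 24.97
tool_pos: [0.627, -0.12, 0.1819]
tool_rot: [3.139, 0.001, 1.698]
force: [0.4, -0.4, 0.4]
grip_width: 0.0882
gripper_force: 0.0
```

```bash
python3 w.py w10;python3 meas.py w10|grep -v -e floor -e rack; python3 -c "
from h import *
rel([.4718,-.0358,.165],1.691)"
```

```text
[ 0.627  -0.12    0.1819] [3.1388e+00 8.0000e-04 1.6976e+00] [[325.2, 0.0, 283.4], [0.0, 325.2, 208.2], [0.0, 0.0, 1.0]] [[0.0, -0.954, -0.299, 0.077], [1.0, 0.0, -0.001, -0.001], [0.001, -0.299, 0.954, -0.146], [0.0, 0.0, 0.0, 1.0]] [ 0.616 -0.044  0.328]
w10 hex top mean [ 0.4725 -0.0362] circ [472. -36.] 6.5 ztop 0.1005 177
t 25.02 tcp [ 0.6265 -0.12    0.1813] rot [3.1399e+00 4.0000e-04 1.7020e+00] w 0.0882
shift mm [ 103.7 -142.4   16. ] twist 0.63
```

View pics/w10.png

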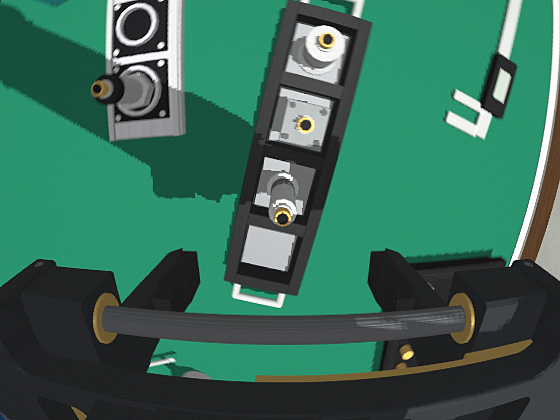

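The long sensor stands in pocket 3 at (283,190). Last is the hex sensor at (125,92).

move_arm(translation=[[12,-16,0],[14,-19,0],[14,-19,0],[14,-19,2],[14,-19,3],[13,-18,3],[12,-17,4],[11,-16,4],[0,0,0],[0,0,0]], twist=[0.5,0,0,0,0,0,0,0,0,0], grip=[1,1,1,1,1,1,1,1,1,1])

```text
clock: 25.85
tool_pos: [0.472, -0.0326, 0.1641]
tool_rot: [3.141, -0.0, 1.684]
force: [0.3, -0.4, 0.4]
grip_width: 0.0881
gripper_force: 0.0
```

```bash
python3 w.py w11;python3 meas.py w11|grep -v -e floor -e rack; python3 -c "
from h import *
rel([.4716,-.0357,.052],1.691)"
```

```text
[ 0.472  -0.0326  0.1641] [ 3.1414e+00 -5.0000e-04  1.6845e+00] [[325.2, 0.0, 283.4], [0.0, 325.2, 208.2], [0.0, 0.0, 1.0]] [[0.0, -0.954, -0.299, 0.077], [1.0, 0.0, -0.001, -0.001], [0.001, -0.299, 0.954, -0.146], [0.0, 0.0, 0.0, 1.0]] [0.462 0.044 0.31 ]
w11 hex top mean [ 0.4712 -0.0355] circ [471.1 -36.1] 6.2 ztop 0.2701 235
t 25.9 tcp [ 0.4731 -0.0331  0.1643] rot [3.1401e+00 1.0000e-04 1.6842e+00] w 0.0883
shift mm [ -2.4  -1.9 112.3] twist -0.39
```

move_arm(translation=[[-2.5,-1.2,10],[0,0,14],[0,0,14],[0,0,14],[0,0,14],[0,0,14],[0,0,14],[0,0,13],[0,0,5],[0,0,0]], twist=[-0.4,0,0,0,0,0,0,0,0,0], grip=[1,1,1,1,1,1,1,1,1,1])

```text
clock: 26.73
tool_pos: [0.471, -0.0364, 0.0504]
tool_rot: [-3.14, 0.0, 1.691]
force: [0.5, -0.2, 0.1]
grip_width: 0.0881
gripper_force: 0.0
```

move_arm(translation=[[0,0,0],[0,0,0],[0,0,0],[0,0,0],[0,0,0],[0,0,0],[0,0,0],[0,0,0],[0,0,0],[0,0,0]], twist=[0,0,0,0,0,0,0,0,0,0], grip=[0.5,0.4,0.2,0.1,0.1,0.1,0.1,0.1,0.1,0.1])

```text
clock: 27.57
tool_pos: [0.4716, -0.0355, 0.0518]
tool_rot: [3.141, 0.0, 1.692]
force: [-0.4, -0.2, -1.0]
grip_width: 0.0239
gripper_force: 30.0
```

move_arm(translation=[[0,0,0],[0,0,0],[0,0,-5],[0,0,-15],[0,0,-15],[0,0,-15],[0,0,-15],[0,0,-15],[0,0,-15],[0,0,-15]], twist=[0,0,0,0,0,0,0,0,0,0], grip=[0.1,0.1,0.1,0.1,0.1,0.1,0.1,0.1,0.1,0.1])

```text
clock: 28.4
tool_pos: [0.4707, -0.0355, 0.1626]
tool_rot: [-3.141, -0.0, 1.692]
force: [-0.5, 0.5, -1.0]
grip_width: 0.024
gripper_force: 29.9
```

```bash
python3 -c "
from h import *
rel([.6186,-.187,.166],1.456)"
```

```text
t 28.4 tcp [ 0.4707 -0.0355  0.1626] rot [-3.1408e+00 -1.0000e-04  1.6919e+00] w 0.024
shift mm [-168.2  128.5   -3.6] twist 13.51
```

move_arm(translation=[[-10,8,-4],[-22,16,0],[-25,19,0],[-25,19,0],[-25,19,0],[-25,19,0],[-19,15,0],[-17,13,0],[0,0,0],[0,0,0]], twist=[0,0,0,0,0,0,0,0,6.7,6.7], grip=[0.1,0.1,0.1,0.1,0.1,0.1,0.1,0.1,0.1,0.1])

```text
clock: 29.23
tool_pos: [0.6185, -0.1883, 0.1656]
tool_rot: [-3.141, 0.001, 1.451]
force: [-0.1, 0.9, -1.6]
grip_width: 0.0243
gripper_force: 29.9
```

move_arm(translation=[[0,0,0],[0,0,0]], twist=[0,0], grip=[0.1,0.1])

```text
clock: 29.4
tool_pos: [0.6182, -0.1865, 0.1655]
tool_rot: [-3.14, 0.0, 1.462]
force: [-0.2, 0.1, -1.0]
grip_width: 0.0243
gripper_force: 29.9
```

```bash
python3 w.py w12; python3 meas.py w12; python3 -c "
from h import *
rel([.6186,-.1875,.038],1.456)"
```

```text
[ 0.6182 -0.1865  0.1655] [-3.1403e+00  2.0000e-04  1.4617e+00] [[325.2, 0.0, 283.4], [0.0, 325.2, 208.2], [0.0, 0.0, 1.0]] [[0.0, -0.954, -0.299, 0.077], [1.0, 0.0, -0.001, -0.001], [0.001, -0.299, 0.954, -0.146], [0.0, 0.0, 0.0, 1.0]] [ 0.626 -0.11   0.311]
rack ((626.6071166992188, -118.98161315917969), (213.24331665039062, 79.95819091796875), 83.28558349609375) 0.033578791712425726
floor ((634.448974609375, -49.89422607421875), (53.133121490478516, 52.179386138916016), 83.28919219970703) 0.008285054058155217
floor ((626.5203247070312, -119.30447387695312), (53.082881927490234, 52.5225944519043), 83.31610107421875) 0.008334935229273865
floor ((618.5482788085938, -188.23727416992188), (50.725791931152344, 51.76614761352539), 82.82294464111328) 0.008370031129399325
t 29.45 tcp [ 0.6183 -0.1864  0.1656] rot [-3.1408 -0.      1.4621] w 0.024
shift mm [ -1.    0.5 127.6] twist 0.35
```

View pics/w12.png

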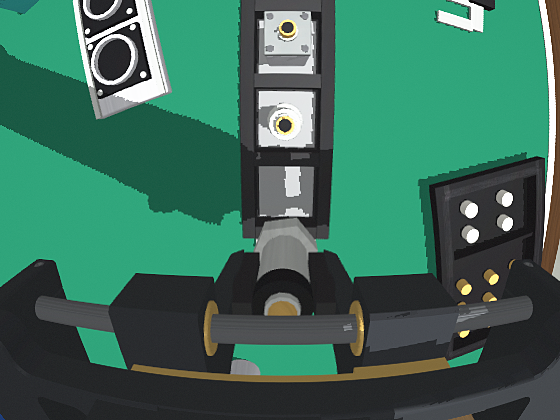

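The hex sensor hangs above pocket 4 at (290,190); the square and long sensors stand in pockets 2 and 3. I'll lower it.

move_arm(translation=[[-0.5,0,10],[0,0,18],[0,0,18],[0,0,18],[0,0,18],[0,0,18],[0,0,12],[0,0,8],[0,0,4],[0,0,0]], twist=[0,0,0,0,0,0,0,0,0,0], grip=[0.1,0.1,0.1,0.1,0.1,0.1,0.1,0.1,0.1,0.1])

```text
clock: 30.28
tool_pos: [0.6183, -0.1872, 0.0411]
tool_rot: [-3.141, -0.0, 1.459]
force: [-0.6, 0.7, -0.3]
grip_width: 0.0243
gripper_force: 29.9
```

move_arm(translation=[[0,0,1],[0,0,1],[0,0,0]], twist=[0,0,0], grip=[0.1,0.1,0.1])

```text
clock: 30.53
tool_pos: [0.6191, -0.1874, 0.0404]
tool_rot: [3.14, 0.0, 1.458]
force: [0.1, -0.1, -0.7]
grip_width: 0.0239
gripper_force: 29.9
```

move_arm(translation=[[0,0,0.5],[0,0,0.5],[0,0,0]], twist=[0,0,0], grip=[0.1,0.1,0.1])

```text
clock: 30.78
tool_pos: [0.6187, -0.1873, 0.0389]
tool_rot: [3.141, 0.0, 1.458]
force: [0.7, -0.9, -1.7]
grip_width: 0.0241
gripper_force: 29.9
```

move_arm(translation=[[0,0,0.5],[0,0,0.5],[0,0,0]], twist=[0,0,0], grip=[0.1,0.1,0.1])

```text
clock: 31.03
tool_pos: [0.6188, -0.1873, 0.0379]
tool_rot: [3.141, 0.0, 1.458]
force: [-0.2, -0.0, -0.2]
grip_width: 0.0245
gripper_force: 29.9
```

move_arm(translation=[[0,0,0.5],[0,0,0],[0,0,0]], twist=[0,0,0], grip=[0.1,0.1,0.1])

```text
clock: 31.28
tool_pos: [0.6189, -0.1874, 0.0377]
tool_rot: [3.141, -0.0, 1.458]
force: [-1.0, 0.6, 6.1]
grip_width: 0.0238
gripper_force: 29.9
```

It's down. Release, rise and check all four.

move_arm(translation=[[0,0,0],[0,0,0],[0,0,0],[0,0,0],[0,0,0],[0,0,0],[0,0,0],[0,0,-10],[0,0,-20],[0,0,-30]], twist=[0,0,0,0,0,0,0,0,0,0], grip=[0.3,0.4,0.5,0.6,0.7,0.8,0.85,0.85,0.85,0.85])

```text
clock: 32.12
tool_pos: [0.617, -0.1867, 0.0963]
tool_rot: [-3.137, -0.0, 1.458]
force: [0.8, -0.5, 0.3]
grip_width: 0.0748
gripper_force: 0.0
```

move_arm(translation=[[0,0,-30],[0,0,-35],[0,0,-30],[-10,-25,-10],[-10,-30,0],[-10,-30,0],[-10,-30,0],[0,0,0],[0,0,0]], twist=[0,0,0,0,0,0,0,0,0], grip=[0.85,0.85,0.85,0.85,0.85,0.85,0.85,0.85,0.85])

```text
clock: 32.87
tool_pos: [0.4987, -0.2147, 0.2032]
tool_rot: [3.141, -0.001, 1.456]
force: [0.9, 0.4, -0.7]
grip_width: 0.0749
gripper_force: 0.0
```

```bash
python3 - <<'E'
from h import *
from bench import manip,get_image
D={}
for n in("scene","side"):
    D[n]=d=get_image(n);P=cloud(d)
    for k,(y,h) in dict(clamp=(.102,.088),square=(.034,.088),long=(-.034,.108),hex=(-.102,.086)).items():
        c=np.array([.6305,-.0865])+y*np.array([.116,.993])
        t=P[(np.hypot(P[...,0]-c[0],P[...,1]-c[1])<.028)&(abs(P[...,2]-h)<.006)]
        print(n,k,len(t),((t[:,:2].mean(0)-c)*1e3).round(1) if len(t) else "","ztop",np.percentile(t[:,2],95).round(4) if len(t) else "","expected",h)
cv2.imwrite("pics/fin.png",cv2.resize(D["scene"]["color"][130:340,150:470,::-1],(800,525)))
s=manip.get_state();print(s["clock"],np.round(s["tool_pos"],3),s["force"])
E
```

```text
scene clamp 39 [ 5.1 -1.9] ztop 0.0914 expected 0.088
scene square 37 [ 5.4 -0.6] ztop 0.0913 expected 0.088
scene long 34 [4.  0.4] ztop 0.1113 expected 0.108
scene hex 32 [ 5.1 -0.1] ztop 0.0901 expected 0.086
side clamp 31 [0.2 1.2] ztop 0.0889 expected 0.088
side square 28 [-0.   2.3] ztop 0.0885 expected 0.088
side long 27 [-1.1  3.5] ztop 0.1095 expected 0.108
side hex 22 [-0.1  3.3] ztop 0.0879 expected 0.086
32.9667 [ 0.501 -0.214  0.203] [0.58286024 0.07123951 0.64589654]
```

View pics/fin.png

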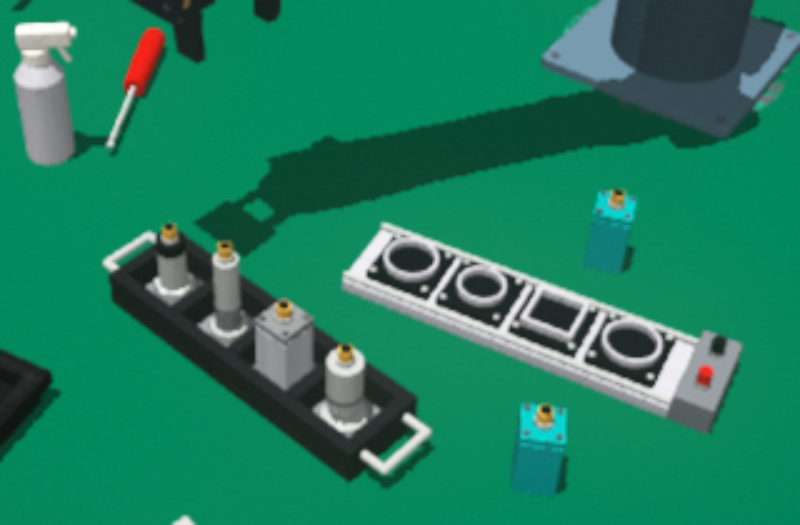

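All four stand upright in their pockets, in the same order as before: hex (170,260), long (225,290), square (284,340), clamp (345,385). The bottle hasn't moved, and the arm is clear of everything.

```bash
python3 -c "
from bench import manip
print(manip.close_job())"
```

```text
the job is handed in; nothing more can be done
None
```

All four sensors stand upright in the transport rack in their original left-to-right order (clamp, square, long, hex), the spray bottle was not touched, and the job was handed in at about 33 s of the 112 s; no verdict came back.

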